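# Line up the storage tins by height on their coasters

### The arm

A 6-joint arm with a two-finger parallel gripper is mounted at the origin on the work surface. World frame = base frame: x ahead of the robot, y to its left, z up, the work surface at z = 0. Lengths are in m, angles in rad, forces in N, time in s.
With the tool pointing down it reaches from about 0.4 to 0.925 m from the base axis. Payload 12.5 kg.
Tool frame: the origin (TCP) lies at the very end of the fingers, on their centre line; the grasp point (between the pads) lies 19 mm behind it (tcp_to_grasp is the z of the grasp point in the tool frame, in m); z points along the fingers, y is the line along which they close (so a half turn about z gives the same grasp; the last joint's range is limited). The gripper opens to 95 mm and grips with 3 to 60 N. Pads are 20 mm wide; open, the fingers measure 119 mm over their backs; the gripper's body (75 mm by 180 mm) begins 59 mm behind the grasp point.
Start: joints at [-0.106, 0.491, 1.559, -0, 1.092, -0.106], TCP at [0.625, 0, 0.215] pointing down, gripper open.
Joint ranges: [-3.1, 3.1], [-0.84, 2.19], [0.05, 2.79], [-1.13, 4.28], [0.06, 2.93], [-2.69, 2.69]. Speed limits (rad/s): [2.22, 2.22, 2.79, 3.14, 3.14, 3.14].

### API

Orientations are given as a unit quaternion [x, y, z, w].
In Python, from cell import * gives the robot as it stands.
- The arm moves only by the tool move_arm, never from a script. Its argument "deltas" is text: rows parted by semicolons, each of 7 numbers parted by spaces: the shift along the tool's x, y, z in m, then the turn, a rotation vector about the tool's x, y, z in rad, then the opening, from 0 (shut) to 1 (fully open). In form: x y z rx ry rz gripper; .... A call has exactly 10 rows; each row shifts and turns the commanded pose from where the row before left it, along the tool's axes as they then stand; what a row does not reach is not made up. A row lasts 1/12 s, in which the tool goes at most 41.7 mm and 7.16 degrees, less where a joint would pass 70% of its speed; a pose out of reach is approached as far as the arm can. A call with a gripper value outside its range is refused whole. The fingers move at their own pace and stop on an object; "newtons" is the grip in N (left out, the last holds). Time passes only in rows, so rows that do not move let the fingers close, or fill a call up. It gives the time, the measured TCP pose, the force, the opening and the grip force at its end, in the units of the state.
- observe(): the state, without advancing time (a new reading comes with each control period).
- camera(name): name is "scene" or "side" or "wrist"; returns the picture (420x560x3 uint8, blue, green, red); there is no depth.
- calibration(name): a dict with "fx", "fy", "cx", "cy" (pixels), "R" (3x3) and "t" (3): a world point X has camera coordinates R X + t. Camera axes: x right, y down, z forward; pixel columns grow to the right and rows downward; lengths in m; the calibration is good to about 2 mm. A picture is of the moment at which its call begins: read the wrist's pose just before it. calibration takes no time and is no camera call; for the wrist camera it gives the pose at the moment of the call.
- sign_off(): hands the job in; it is judged then, once.
The state is a dict: "time": time; "joints": joint angles; "qd": joint speeds; "joint_torque": joint torques, N m; "tool_pos": TCP position; "tool_rot": TCP orientation; "force": force on the tool from outside, world axes, zero at the start; "moment": the same for the moment, N m; "opening": finger opening in m; "grasp_force": force on a finger pad.
Only numpy, scipy, OpenCV 4.12 (cv2) and the standard library are available. Lean on these libraries where they do the work, as an engineer would, in place of code of your own. Each camera call takes 0.05 s, during which the arm holds its last target. There are 200 camera calls.

### The job

Put the four steel storage tins back on the row of four cork coasters, one standing upright in the middle of each, in order of height: the shortest on the coaster next to the glass pitcher, rising to the tallest next to the green dish-soap bottle. Leave the pitcher and the soap bottle standing where they are.

Things in the scene. Friction and masses are not known exactly. Their poses are not given: they have to be found in the camera images.
- tin_red: Shortest storage tin: upright steel cylinder with a flush red plastic lid, 60 mm tall including the lid, 56 mm diameter over its whole height, about 160 g, closed and rigid. Loose. Origin: centre of its underside; z up along its axis. Starts standing upright on the counter, nearer the robot than the coasters.
- tin_white: Second shortest storage tin: upright steel cylinder with a flush white plastic lid, 85 mm tall including the lid, 50 mm diameter over its whole height, about 180 g, closed and rigid. Loose. Origin: centre of its underside; z up along its axis. Starts standing upright on the counter, nearer the robot than the coasters.
- tin_yellow: Second tallest storage tin: upright steel cylinder with a flush yellow plastic lid, 110 mm tall including the lid, 60 mm diameter over its whole height, about 260 g, closed and rigid. Loose. Origin: centre of its underside; z up along its axis. Starts standing upright on the counter, nearer the robot than the coasters.
- tin_blue: Tallest storage tin: upright steel cylinder with a flush blue plastic lid, 135 mm tall including the lid, 54 mm diameter over its whole height, about 280 g, closed and rigid. Loose. Origin: centre of its underside; z up along its axis. Starts standing upright on the counter, nearer the robot than the coasters.
- coaster_a: Leftmost coaster of the row as the robot sees it (largest y): flat round cork disc, 80 mm diameter, 5 mm thick, fixed. Origin: centre of its underside, at counter height; z up. The four look alike and lie in a nearly straight row, 92 mm from centre to centre, running left to right before the robot; x axis: across the row, away from the robot.
- coaster_b: Second coaster from the left: flat round cork disc, 80 mm diameter, 5 mm thick, fixed. Origin: centre of its underside, at counter height; z up. The four look alike and lie in a nearly straight row, 92 mm from centre to centre, running left to right before the robot; x axis: across the row, away from the robot.
- coaster_c: Third coaster from the left: flat round cork disc, 80 mm diameter, 5 mm thick, fixed. Origin: centre of its underside, at counter height; z up. The four look alike and lie in a nearly straight row, 92 mm from centre to centre, running left to right before the robot; x axis: across the row, away from the robot.
- coaster_d: Rightmost coaster of the row (smallest y): flat round cork disc, 80 mm diameter, 5 mm thick, fixed. Origin: centre of its underside, at counter height; z up. The four look alike and lie in a nearly straight row, 92 mm from centre to centre, running left to right before the robot; x axis: across the row, away from the robot.
- pitcher: Clear glass pitcher, 190 mm tall, about 100 mm diameter, with a greenish rim and a handle standing out 90 mm from its axis on the side away from the robot, 800 g. Loose, to be left alone. It stands 125 mm beyond one end coaster's centre, left or right from start to start. Origin: centre of its underside; z up.
- soap: Green plastic dish-soap bottle with a white cap, 190 mm tall, 64 mm diameter, 500 g. Loose, to be left alone. It stands 125 mm beyond the other end coaster's centre. Origin: centre of its underside; z up.
Not all that is in view belongs to the job. Leave any pink or purple look-alike of the tin_white alone.

How it is judged:
At the end, for the whole second after the job is handed in: From the pitcher to the soap bottle the coasters carry the red, white, yellow and blue tins, each upright (0.08 rad), resting on its coaster, centres within 14 mm, at rest; pitcher and soap bottle upright, each moved at most 30 mm (((horizontal distance between pitcher and coaster_a below 0.2 m and horizontal distance between tin_red and coaster_a below 0.014 m and horizontal distance between tin_white and coaster_b below 0.014 m and horizontal distance between tin_yellow and coaster_c below 0.014 m and horizontal distance between tin_blue and coaster_d below 0.014 m) or (horizontal distance between pitcher and coaster_d below 0.2 m and horizontal distance between tin_red and coaster_d below 0.014 m and horizontal distance between tin_white and coaster_c below 0.014 m and horizontal distance between tin_yellow and coaster_b below 0.014 m and horizontal distance between tin_blue and coaster_a below 0.014 m)) and angle between each of tin_red, tin_white, tin_yellow, tin_blue's own z axis and vertical below 0.08 rad and height (world z) of tin_red between 0.002 and 0.009 m and linear speed of each of tin_red, tin_white, tin_yellow, tin_blue below 0.02 m/s and height (world z) of tin_white between 0.002 and 0.009 m and height (world z) of tin_yellow between 0.002 and 0.009 m and height (world z) of tin_blue between 0.002 and 0.009 m and angle between each of pitcher, soap's own z axis and vertical below 0.1 rad); the robot touches nothing.
It fails at once if the glass pitcher is moved by more than 30 mm (distance of pitcher from where it was at the start of the episode above 0.03 m).
It fails at once if the soap bottle is moved by more than 30 mm (distance of soap from where it was at the start of the episode above 0.03 m).
It also fails if it takes over 101 s, if anything falls off the work surface, if the arm or the gripper's body presses on something with over 40 N, if the wrist force passes 120 N, or if a joint passes its speed limit or range.

## Working session

There is one attempt and no reset: what is moved stays moved. The work goes in short steps, Python scripts to look and compute and a tool call to move; the robot and the scene stay as the last step left them, time stands still between calls to the robot, and variables do not carry over. Pictures are saved under pics/ and viewed, at most 14 in all, crops included, and the job is handed in when it is done.

Besides the shell and the picture viewer there is one more tool, called after ">>>" as name(argument=value, ...) on one line, values as JSON. move_arm: Moves the arm, as the interface text tells. Its arguments: {"type":"object","properties":{"deltas":{"type":"string"},"newtons":{"type":"number"}},"required":["deltas"]}

```bash
mkdir -p pics; ls; python3 - <<'E'
from cell import *
import cv2
s=observe();print(s)
for n in("scene","side"):
    im=camera(n);cv2.imwrite(f"pics/{n}0.png",im);c=calibration(n);print(n,c)
E
```

```text
pics
{'time': 0.0, 'joints': array([-1.05588313e-01,  4.91549455e-01,  1.55949150e+00,  7.70712353e-06,
        1.09169862e+00, -1.05575519e-01]), 'qd': array([-7.38737074e-04, -2.18547453e-04, -7.24919771e-04, -7.98768913e-05,
        3.17124252e-04, -9.60446102e-05]), 'joint_torque': array([-9.52334158e-04, -6.12640929e+01, -2.58175153e+01,  6.92750537e-02,
        4.83079045e-02, -1.38641695e-05]), 'tool_pos': array([6.24735445e-01, 5.99356665e-05, 2.14053550e-01]), 'tool_rot': array([ 7.07112446e-01,  7.07100884e-01, -3.57845059e-04, -4.48119800e-04]), 'force': array([-0.67538939, -0.41396572, -0.15221919]), 'moment': array([ 0.01997473, -0.02413496, -0.00769806]), 'grasp_force': 0.0, 'opening': 0.09501063058521814}
scene {'fx': 396.4536906024804, 'fy': 396.4536906024804, 'cx': 274.61730908105216, 'cy': 213.72455938320493, 'R': array([[ 0.86231876,  0.50620573,  0.0127325 ],
       [ 0.31865722, -0.52294606, -0.79055993],
       [-0.39352755,  0.68577196, -0.61225231]]), 't': array([-0.44522699, -0.10009411,  1.16978595])}
side {'fx': 429.0760365030312, 'fy': 429.0760365030312, 'cx': 280.09575833894536, 'cy': 217.15658690601384, 'R': array([[-0.99964538, -0.02494206, -0.00932794],
       [-0.00489563,  0.51645376, -0.85630108],
       [ 0.02617536, -0.85595175, -0.51639273]]), 't': array([0.4922941 , 0.02421915, 0.94799276])}
```

View pics/scene0.png

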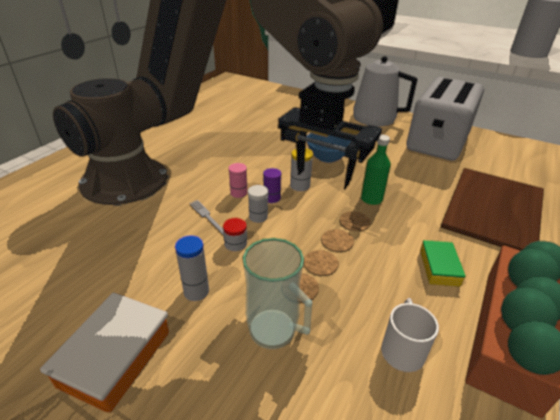

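View pics/side0.png

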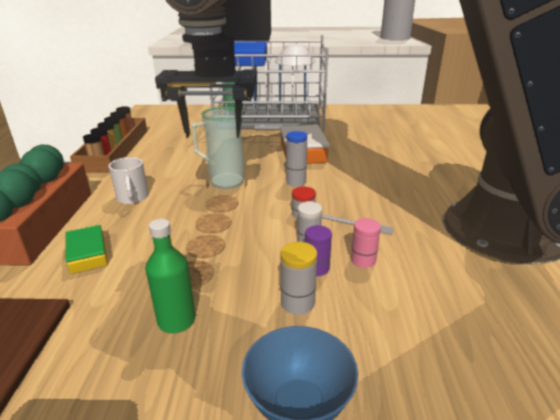

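Scene and side views agree. The soap (scene 376,175) is at the +y end. The pitcher (273,290) is at the −y end. Lids in the scene view: red (235,227), white (258,192), yellow (301,157), blue (190,246). The pink (238,172) and purple (272,177) tins are decoys. Coasters run from (355,220) to (307,289).

```bash
cat > h.py <<'E'
from cell import *
import cv2, numpy as np
from scipy.optimize import least_squares
H=dict(red=.060,white=.085,yellow=.110,blue=.135); RAD=dict(red=.028,white=.025,yellow=.030,blue=.027)
def cast(c,uv,z):
    uv=np.atleast_2d(uv).astype(float)
    d=np.c_[(uv[:,0]-c['cx'])/c['fx'],(uv[:,1]-c['cy'])/c['fy'],np.ones(len(uv))]@c['R']
    o=-c['R'].T@c['t']
    return (o+d*((z-o[2])/d[:,2])[:,None])[:,:2]
def masks(im):
    h=cv2.cvtColor(im,cv2.COLOR_BGR2HSV);H_,S,V=[h[...,i].astype(int) for i in range(3)]
    return dict(red=((H_<5)|(H_>174))&(S>180)&(V>120),yellow=(H_>22)&(H_<32)&(S>200)&(V>140),
      blue=(H_>105)&(H_<122)&(S>180)&(V>100),white=(S<35)&(V>165))
def fitc(P,r,view):
    p0=P.mean(0);v=view/np.linalg.norm(view)
    c=p0
    for _ in range(5):
        Q=P[(P-c)@v>0.15*r]
        if len(Q)<5:return None
        f=least_squares(lambda x:np.hypot(*(Q-x).T)-r,c,loss='soft_l1',f_scale=.002);c=f.x
    return c,np.sqrt(np.mean(f.fun**2))
E
python3 - <<'E'
from h import *
im=camera("wrist");cv2.imwrite("pics/w0.png",im);print(calibration("wrist"))
for n in("scene","side"):
    im=cv2.imread(f"pics/{n}0.png");c=calibration(n);o=(-c['R'].T@c['t'])[:2]
    for k,m in masks(im).items():
        cs,_=cv2.findContours(m.astype(np.uint8),0,cv2.CHAIN_APPROX_NONE)
        for q in sorted(cs,key=cv2.contourArea)[-5:]:
            if not 80<cv2.contourArea(q)<900: continue
            uv=cv2.convexHull(q)[:,0].mean(0);P=cast(c,q[:,0],H[k]);r=fitc(P,RAD[k],P.mean(0)-o)
            if r: print(n,k,uv.round(),cv2.contourArea(q),r[0].round(4),round(r[1],4))
E
```

```text
{'fx': 351.580048000209, 'fy': 351.580048000209, 'cx': 282.72995236174097, 'cy': 209.64342167637395, 'R': array([[ 9.99999788e-01,  3.39563789e-04, -5.56244236e-04],
       [ 4.76483685e-04, -9.63257131e-01,  2.68580478e-01],
       [-4.44606022e-04, -2.68580686e-01, -9.63257088e-01]]), 't': array([-0.62383346, -0.02984795,  0.3890241 ])}
scene red [234. 226.] 230.5 [ 0.4462 -0.0663] 0.0014
scene blue [188. 246.] 346.5 [ 0.463  -0.2315] 0.0018
scene white [416. 329.] 97.5 [ 0.8809 -0.1276] 0.0075
side red [304. 194.] 215.5 [ 0.441  -0.0485] 0.0021
side yellow [ 88. 264.] 311.0 [0.7752 0.2958] 0.0061
side yellow [298. 255.] 509.5 [0.4569 0.2556] 0.0021
side blue [250.  47.] 218.0 [ 0.7348 -1.5698] 0.024
side white [126. 179.] 834.0 [ 0.881  -0.1615] 0.0034
```

View pics/w0.png

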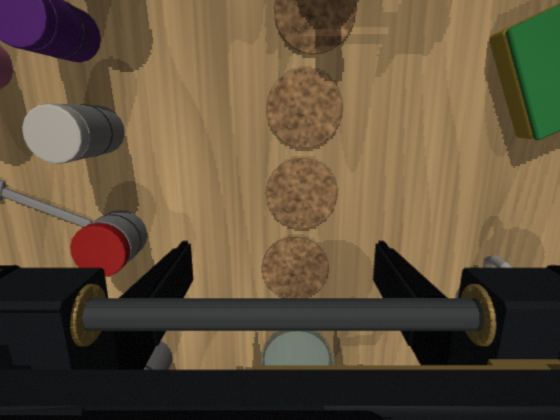

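The wrist view is the clearest. It shows coasters at about (315,15), (304,108), (301,193) and (295,267), the white tin at (57,132), the red lid at (100,248), and the purple decoy at (30,20). I'll measure from it, then move for a second view.

>>> move_arm(deltas="0.014 -0.014 -0.015 0 0 0 1;0.014 -0.014 -0.015 0 0 0 1;0.014 -0.014 -0.015 0 0 0 1;0.014 -0.014 -0.015 0 0 0 1;0.014 -0.014 -0.015 0 0 0 1;0.014 -0.014 -0.015 0 0 0 1;0.014 -0.014 -0.015 0 0 0 1;0.014 -0.014 -0.015 0 0 0 1;0.014 -0.014 -0.015 0 0 0 1;0 0 0 0 0 0 1")

```text
time: 0.98
tool_pos: [0.4977, 0.1278, 0.3526]
tool_rot: [0.706, 0.708, 0.002, 0.001]
force: [0.5, -0.0, 0.8]
opening: 0.0952
grasp_force: 0.0
```

```bash
cat >> h.py <<'E'
def coasters(im,c):
    h=cv2.cvtColor(im,cv2.COLOR_BGR2HSV);out=[]
    m=((h[...,0]<16)&(h[...,1]>75)&(h[...,2]>50)&(h[...,2]<190)).astype(np.uint8)
    m=cv2.morphologyEx(cv2.medianBlur(m*255,5),cv2.MORPH_CLOSE,np.ones((5,5)))
    cs,_=cv2.findContours(m,0,cv2.CHAIN_APPROX_NONE)
    for q in cs:
        if cv2.contourArea(q)<1000: continue
        q=cv2.convexHull(q);P=cast(c,q[:,0],.005);f=least_squares(lambda x:np.hypot(*(P-x).T)-.04,P.mean(0),loss='soft_l1',f_scale=.002)
        out.append((q[:,0].mean(0).round(),cv2.contourArea(q),f.x.round(4),round(float(np.sqrt(np.mean(f.fun**2))),4),np.round(np.ptp(P,axis=0),3)))
    return out
def lids(im,c,amin=150,amax=20000):
    o=(-c['R'].T@c['t'])[:2];out=[]
    for k,m in masks(im).items():
        cs,_=cv2.findContours(m.astype(np.uint8),0,cv2.CHAIN_APPROX_NONE)
        for q in cs:
            if not amin<cv2.contourArea(q)<amax: continue
            q=cv2.convexHull(q,returnPoints=True);e=q[:,0]
            P=cast(c,np.concatenate([np.linspace(a,b,8) for a,b in zip(e,np.roll(e,-1,0))]),H[k]);r=fitc(P,RAD[k],P.mean(0)-o)
            if r: out.append((k,e.mean(0).round(),cv2.contourArea(q),r[0].round(4),round(r[1],4),np.round(np.ptp(P,axis=0),3)))
    return out
def look(n,fn):
    c=calibration(n);im=camera(n);cv2.imwrite(f"pics/{fn}.png",im)
    for r in coasters(im,c)+lids(im,c): print(*r)
E
python3 - <<'E'
from h import *
c=dict(fx=351.580048,fy=351.580048,cx=282.72995,cy=209.64342,R=np.array([[ 9.99999788e-01,  3.39563789e-04, -5.56244236e-04],
       [ 4.76483685e-04, -9.63257131e-01,  2.68580478e-01],
       [-4.44606022e-04, -2.68580686e-01, -9.63257088e-01]]),t=np.array([-0.62383346, -0.02984795,  0.3890241 ]))
im=cv2.imread("pics/w0.png")
for r in coasters(im,c)+lids(im,c): print(*r)
print(observe()['tool_pos']);look("wrist","w1")
E
```

```text
[294. 269.] 3025.0 [ 0.6382 -0.1004] 0.002 [0.075 0.075]
[100. 245.] 2462.0 [ 0.4145 -0.0838] 0.0061 [0.069 0.067]
[297. 195.] 3658.5 [ 0.645  -0.0109] 0.0017 [0.075 0.077]
[305. 106.] 4444.5 [0.6457 0.0786] 0.0018 [0.076 0.074]
[314.  31.] 3413.5 [0.6547 0.1725] 0.0011 [0.076 0.047]
red [ 99. 247.] 1988.0 [ 0.4436 -0.0548] 0.0011 [0.052 0.052]
[0.4977212  0.12782648 0.35256208]
[371. 248.] 1427.0 [ 0.645  -0.0126] 0.0022 [0.074 0.073]
[378. 196.] 1885.5 [0.6458 0.0797] 0.0022 [0.075 0.076]
[392. 134.] 2182.0 [0.6534 0.1712] 0.0022 [0.075 0.075]
red [242. 287.] 466.0 [ 0.4432 -0.0352] 0.0042 [0.05  0.027]
white [230. 226.] 855.0 [0.4321 0.0621] 0.0012 [0.043 0.045]
```

View pics/w1.png

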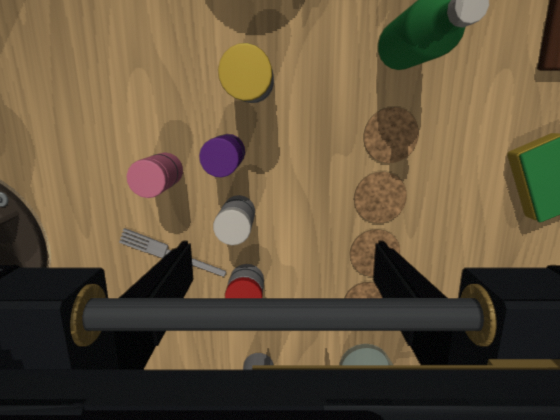

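Confirmed layout. White lid is at (233,224). Purple (221,155) and pink (150,177) are decoys, left alone. Yellow is at (245,71), red at (243,290), and soap beyond coaster a. I'll tune the masks next.

```bash
python3 - <<'E'
from h import *
im=cv2.imread("pics/w1.png");h=cv2.cvtColor(im,cv2.COLOR_BGR2HSV)
for r,a,b in((71,214,278),(224,208,260)): print([tuple(int(v) for v in h[r,x]) for x in range(a,b,3)])
h=cv2.cvtColor(cv2.imread("pics/w0.png"),cv2.COLOR_BGR2HSV)
print([tuple(int(v) for v in h[248,x]) for x in range(62,145,3)])
E
```

```text
[(17, 110, 156), (18, 115, 151), (23, 171, 160), (23, 169, 163), (23, 168, 164), (23, 168, 164), (23, 169, 164), (23, 172, 162), (23, 169, 163), (23, 167, 163), (23, 168, 164), (23, 166, 164), (23, 166, 164), (23, 166, 164), (23, 168, 164), (23, 167, 163), (23, 168, 164), (23, 167, 163), (23, 169, 164), (23, 164, 101), (18, 110, 125), (18, 113, 131)]
[(18, 111, 152), (17, 110, 162), (17, 30, 164), (19, 26, 170), (19, 25, 171), (21, 26, 170), (20, 27, 170), (19, 26, 170), (20, 27, 171), (21, 26, 169), (20, 27, 170), (21, 26, 169), (20, 27, 169), (21, 24, 167), (18, 28, 92), (18, 106, 96), (18, 111, 138), (18, 110, 158)]
[(17, 111, 140), (17, 111, 161), (18, 112, 157), (1, 198, 135), (1, 204, 135), (1, 201, 136), (1, 203, 137), (1, 204, 136), (1, 203, 137), (1, 200, 138), (1, 203, 137), (1, 200, 138), (1, 200, 138), (1, 203, 137), (1, 198, 138), (1, 200, 138), (1, 201, 138), (1, 198, 139), (1, 198, 139), (1, 198, 139), (1, 198, 135), (0, 213, 61), (1, 225, 51), (10, 24, 63), (10, 17, 44), (30, 12, 43), (15, 12, 43), (18, 99, 90)]
```

>>> move_arm(deltas="-0.031 0 0 0 0 0 1;-0.031 0 0 0 0 0 1;-0.031 0 0 0 0 0 1;-0.031 0 0 0 0 0 1;-0.031 0 0 0 0 0 1;-0.031 0 0 0 0 0 1;-0.031 0 0 0 0 0 1;-0.031 0 0 0 0 0 1;-0.031 0 0 0 0 0 1;0 0 0 0 0 0 1")

```text
time: 1.87
tool_pos: [0.4989, -0.1579, 0.3481]
tool_rot: [0.708, 0.706, -0.001, -0.0]
force: [0.1, -0.2, 0.4]
opening: 0.0952
grasp_force: 0.0
```

```bash
cat >> h.py <<'E'
def masks(im):
    h=cv2.cvtColor(im,cv2.COLOR_BGR2HSV);H_,S,V=[h[...,i].astype(int) for i in range(3)]
    return dict(red=((H_<6)|(H_>174))&(S>150)&(V>95),yellow=(H_>20)&(H_<32)&(S>135)&(V>130),
      blue=(H_>105)&(H_<122)&(S>150)&(V>60),white=(S<60)&(V>135))
def fitc(P,r,view):
    f=least_squares(lambda x:np.hypot(*(P-x).T)-r,P.mean(0),loss='soft_l1',f_scale=.002)
    return f.x,float(np.sqrt(np.mean(f.fun**2)))
E
python3 - <<'E'
from h import *
c=calibration("wrist")
o1=np.array([0.4977212,0.12782648,0.35256208]);s=observe()
print(s['tool_pos'],s['tool_rot'])
look("wrist","w2")
c1=dict(c);c1['t']=c['t']+c['R']@(s['tool_pos']-o1)
print('w1')
for r in lids(cv2.imread("pics/w1.png"),c1): print(*r)
E
```

```text
[ 0.49894265 -0.1579274   0.34810013] [ 7.08409583e-01  7.05800977e-01 -7.85631590e-04 -4.76257010e-04]
[378. 124.] 2283.5 [ 0.6377 -0.1023] 0.002 [0.075 0.074]
[236.  89.] 1713.5 [ 0.4318 -0.0628] 0.0093 [0.061 0.063]
[390.  56.] 2670.0 [ 0.6433 -0.012 ] 0.002 [0.075 0.076]
red [233.  92.] 1552.0 [ 0.4407 -0.0575] 0.0013 [0.053 0.054]
blue [249. 237.] 1494.5 [ 0.4562 -0.2212] 0.0011 [0.051 0.051]
white [251. 348.] 2913.0 [ 0.4679 -0.4092] 0.037 [0.122 0.062]
white [242. 293.] 386.0 [ 0.4452 -0.327 ] 0.0193 [0.1   0.014]
w1
red [242. 287.] 533.5 [ 0.4375 -0.0563] 0.0045 [0.053 0.031]
yellow [244.  71.] 2303.0 [0.4548 0.2462] 0.0013 [0.057 0.057]
white [231. 226.] 989.5 [0.4289 0.0588] 0.0012 [0.047 0.048]
white [474.  13.] 555.0 [0.7052 0.3269] 0.0051 [0.035 0.022]
```

View pics/w2.png

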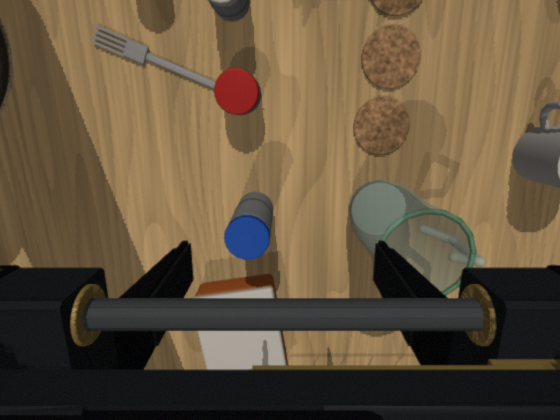

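Wrist view 2 shows red at (237,91), blue at (248,237), coaster d at (381,126), and the pitcher base at (378,210). I'll take blue first, and make a crop to confirm white and its look-alikes before picking it.

>>> move_arm(deltas="-0.017 -0.011 0.037 0 0 0 1;-0.017 -0.011 0.037 0 0 0 1;-0.017 -0.011 0.037 0 0 0 1;-0.017 -0.011 0.037 0 0 0 1;0 0 0.034 0 0 0 1;0 0 0.034 0 0 0 1;0 0 0.034 0 0 0 1;0 0 0.034 0 0 0 1;0 0 0 0 0 0 1;0 0 0 0 0 0 1", newtons=20)

```text
time: 2.75
tool_pos: [0.455, -0.2195, 0.0665]
tool_rot: [0.707, 0.707, -0.0, -0.002]
force: [0.2, -0.3, 0.2]
opening: 0.0949
grasp_force: 0.0
```

```bash
python3 - <<'E'
from h import *
s=observe();print(s['tool_pos'],s['force'])
im=cv2.imread("pics/w1.png");cv2.imwrite("pics/crop.png",cv2.resize(im[120:260,110:290],None,fx=3,fy=3))
E
```

```text
[ 0.4550271  -0.21946126  0.06650554] [ 0.24541706 -0.34165151  0.19209993]
```

View pics/crop.png

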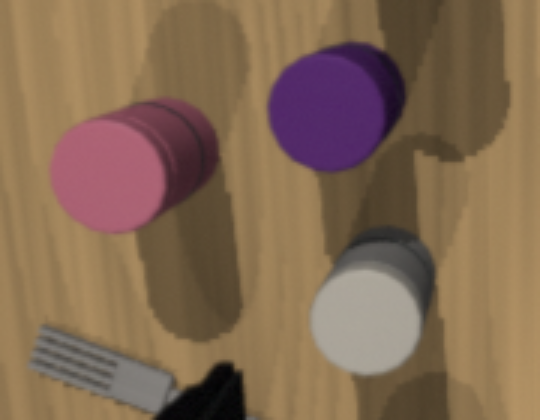

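The crop shows the white-lidded steel tin at the lower right (w1 233,224), distinct from the all-pink and all-purple tins. White is tin_white. Now I'll grip blue and lift.

>>> move_arm(deltas="0 0 0 0 0 0 0.3;0 0 0 0 0 0 0.3;0 0 0 0 0 0 0.3;0 0 0 0 0 0 0.3;0 0 0 0 0 0 0.3;0 0 0 0 0 0 0.3;0 0 -0.01 0 0 0 0.3;0 0 -0.03 0 0 0 0.3;0 0 -0.04 0 0 0 0.3;0 0 -0.04 0 0 0 0.3", newtons=20)

```text
time: 3.58
tool_pos: [0.4548, -0.2197, 0.1889]
tool_rot: [0.707, 0.707, -0.0, -0.001]
force: [1.4, -1.1, -2.9]
opening: 0.0535
grasp_force: 20.0
```

>>> move_arm(deltas="0.02 0.01 -0.01 0 0 0 0.3;0.03 0.015 0 0 0 0 0.3;0.034 0.0175 0 0 0 0 0.3;0.034 0.0175 0 0 0 0 0.3;0.034 0.0175 0 0 0 0 0.3;0.034 0.0175 0 0 0 0 0.3;0.034 0.0175 0 0 0 0 0.3;0.034 0.0175 0 0 0 0 0.3;0.034 0.0175 0 0 0 0 0.3;0.034 0.0175 0 0 0 0 0.3")

```text
time: 4.42
tool_pos: [0.6207, 0.1038, 0.198]
tool_rot: [0.707, 0.707, -0.0, -0.0]
force: [0.8, -0.0, -2.8]
opening: 0.0536
grasp_force: 20.0
```

>>> move_arm(deltas="0.03 0.014 0 0 0 0 0.3;0.027 0.013 0 0 0 0 0.3;0.0155 0.007 0 0 0 0 0.3;0 0 0.01 0 0 0 0.3;0 0 0.03 0 0 0 0.3;0 0 0.03 0 0 0 0.3;0 0 0.03 0 0 0 0.3;0 0 0.014 0 0 0 0.3;0 0 0.007 0 0 0 0.3;0 0 0 0 0 0 0.3")

```text
time: 5.25
tool_pos: [0.6532, 0.1736, 0.0761]
tool_rot: [0.707, 0.707, -0.001, -0.001]
force: [-0.2, -0.2, -2.7]
opening: 0.0541
grasp_force: 20.0
```

>>> move_arm(deltas="0 0 0.002 0 0 0 0.3;0 0 0.002 0 0 0 0.3;0 0 0 0 0 0 0.3;0 0 0 0 0 0 1;0 0 0 0 0 0 1;0 0 0 0 0 0 1;0 0 0 0 0 0 1;0 0 -0.02 0 0 0 1;0 0 -0.04 0 0 0 1;0 0 -0.04 0 0 0 1")

```text
time: 6.08
tool_pos: [0.6539, 0.174, 0.1722]
tool_rot: [0.707, 0.707, -0.001, -0.001]
force: [1.0, 0.3, 0.1]
opening: 0.0931
grasp_force: 0.0
```

>>> move_arm(deltas="0.005 -0.012 -0.02 0 0 0 1;0.0105 -0.029 -0.01 0 0 0 1;0.0115 -0.032 0 0 0 0 1;0.0115 -0.032 0 0 0 0 1;0.0115 -0.032 0 0 0 0 1;0.0115 -0.032 0 0 0 0 1;0.012 -0.03 0 0 0 0 1;0 0 0 0 0 0 1;0 0 0 0 0 0 1;0 0 0 0 0 0 1")

```text
time: 6.92
tool_pos: [0.4562, 0.2479, 0.2027]
tool_rot: [0.707, 0.707, 0.0, 0.0]
force: [0.8, 0.1, 0.1]
opening: 0.0949
grasp_force: 0.0
```

```bash
python3 - <<'E'
from h import *
print(observe()['tool_pos']);look("wrist","w3")
E
```

```text
[0.45623516 0.24787472 0.20265239]
[447. 250.] 2781.0 [0.654  0.1732] 0.0019 [0.076 0.072]
yellow [284. 210.] 4190.0 [0.4551 0.2474] 0.0012 [0.058 0.057]
```

>>> move_arm(deltas="0 0 0.036 0 0 0 1;0 0 0.036 0 0 0 1;0 0 0.036 0 0 0 1;0 0 0.036 0 0 0 1;0 0 0 0 0 0 1;0 0 0 0 0 0 0.3;0 0 0 0 0 0 0.3;0 0 0 0 0 0 0.3;0 0 0 0 0 0 0.3;0 0 0 0 0 0 0.3")

```text
time: 7.8
tool_pos: [0.4562, 0.2481, 0.06]
tool_rot: [0.707, 0.707, 0.001, 0.001]
force: [-0.0, 0.1, -0.0]
opening: 0.067
grasp_force: 0.0
```

>>> move_arm(deltas="0 0 0 0 0 0 0.3;0 0 0 0 0 0 0.3;0 0 -0.02 0 0 0 0.3;0 0 -0.04 0 0 0 0.3;0 0 -0.04 0 0 0 0.3;0 0 -0.04 0 0 0 0.3;-0.015 0.017 0 0 0 0 0.3;-0.024 0.027 0 0 0 0 0.3;-0.024 0.027 0 0 0 0 0.3;-0.024 0.027 0 0 0 0 0.3")

```text
time: 8.63
tool_pos: [0.5542, 0.1599, 0.199]
tool_rot: [0.707, 0.707, 0.0, 0.0]
force: [1.4, 0.6, -1.9]
opening: 0.0594
grasp_force: 20.0
```

>>> move_arm(deltas="-0.024 0.027 0 0 0 0 0.3;-0.024 0.027 0 0 0 0 0.3;-0.02 0.024 0 0 0 0 0.3;-0.0125 0.0145 0 0 0 0 0.3;0 0 0.02 0 0 0 0.3;0 0 0.035 0 0 0 0.3;0 0 0.035 0 0 0 0.3;0 0 0.027 0 0 0 0.3;0 0 0.01 0 0 0 0.3;0 0 0 0 0 0 0.3")

```text
time: 9.47
tool_pos: [0.6448, 0.0803, 0.0691]
tool_rot: [0.707, 0.707, -0.002, -0.002]
force: [-1.0, 0.5, -2.1]
opening: 0.0592
grasp_force: 20.0
```

>>> move_arm(deltas="0 0 0.002 0 0 0 0.3;0 0 0.0025 0 0 0 0.3;0 0 0 0 0 0 0.3;0 0 0 0 0 0 1;0 0 0 0 0 0 1;0 0 0 0 0 0 1;0 0 0 0 0 0 1;0 0 -0.02 0 0 0 1;0 0 -0.04 0 0 0 1;0 0 -0.04 0 0 0 1")

```text
time: 10.3
tool_pos: [0.6454, 0.0803, 0.1672]
tool_rot: [0.707, 0.707, -0.001, -0.001]
force: [1.5, 0.3, 0.3]
opening: 0.0943
grasp_force: 0.0
```

>>> move_arm(deltas="0 -0.012 -0.015 0 0 0 1;-0.003 -0.032 -0.01 0 0 0 1;-0.003 -0.036 0 0 0 0 1;-0.003 -0.036 0 0 0 0 1;-0.003 -0.036 0 0 0 0 1;-0.003 -0.036 0 0 0 0 1;-0.0045 -0.0275 0 0 0 0 1;0 0 0 0 0 0 1;0 0 0 0 0 0 1;0 0 0 0 0 0 1")

```text
time: 11.13
tool_pos: [0.4315, 0.0608, 0.1925]
tool_rot: [0.707, 0.707, 0.001, 0.001]
force: [0.2, 0.0, -0.4]
opening: 0.095
grasp_force: 0.0
```

```bash
python3 - <<'E'
from h import *
print(observe()['tool_pos']);look("wrist","w4")
E
```

```text
[0.43150645 0.06083015 0.19246799]
[474. 246.] 3298.0 [ 0.6425 -0.0107] 0.0017 [0.077 0.073]
[498.  63.] 2968.5 [0.6536 0.1702] 0.0016 [0.058 0.071]
red [290. 337.] 330.0 [ 0.4398 -0.0544] 0.0024 [0.043 0.011]
red [290. 292.] 203.5 [ 0.439  -0.0539] 0.0023 [0.031 0.01 ]
yellow [547. 199.] 941.5 [0.649  0.0793] 0.0022 [0.02  0.049]
white [281. 212.] 2560.5 [0.4303 0.0592] 0.0013 [0.047 0.047]
```

>>> move_arm(deltas="0 0 0.038 0 0 0 1;0 0 0.038 0 0 0 1;0 0 0.038 0 0 0 1;0 0 0.038 0 0 0 1;0 0 0 0 0 0 1;0 0 0 0 0 0 0.3;0 0 0 0 0 0 0.3;0 0 0 0 0 0 0.3;0 0 0 0 0 0 0.3;0 0 0 0 0 0 0.3")

```text
time: 12.02
tool_pos: [0.4314, 0.0609, 0.0416]
tool_rot: [0.707, 0.707, 0.001, 0.001]
force: [-0.7, -0.2, 0.2]
opening: 0.0671
grasp_force: 0.0
```

>>> move_arm(deltas="0 0 0 0 0 0 0.3;0 0 0 0 0 0 0.3;0 0 0 0 0 0 0.3;0 0 -0.02 0 0 0 0.3;0 0 -0.04 0 0 0 0.3;0 0 -0.04 0 0 0 0.3;0 0 -0.04 0 0 0 0.3;-0.007 0.02 0 0 0 0 0.3;-0.012 0.034 0 0 0 0 0.3;-0.012 0.034 0 0 0 0 0.3")

```text
time: 12.85
tool_pos: [0.5193, 0.0297, 0.1813]
tool_rot: [0.707, 0.707, 0.001, 0.001]
force: [0.3, 0.5, -1.3]
opening: 0.0495
grasp_force: 20.0
```

>>> move_arm(deltas="-0.011 0.034 0 0 0 0 0.3;-0.011 0.034 0 0 0 0 0.3;-0.009 0.03 0 0 0 0 0.3;-0.0055 0.018 0 0 0 0 0.3;-0.003 0.01 0 0 0 0 0.3;0 0 0.025 0 0 0 0.3;0 0 0.038 0 0 0 0.3;0 0 0.038 0 0 0 0.3;0 0 0.022 0 0 0 0.3;0 0 0.006 0 0 0 0.3")

```text
time: 13.68
tool_pos: [0.6423, -0.0095, 0.0466]
tool_rot: [0.707, 0.707, -0.002, -0.003]
force: [-0.5, -0.2, -1.1]
opening: 0.05
grasp_force: 20.0
```

>>> move_arm(deltas="0 0 0 0 0 0 0.3;0 0 0.001 0 0 0 0.3;0 0 0.0015 0 0 0 0.3;0 0 0 0 0 0 0.3;0 0 0 0 0 0 1;0 0 0 0 0 0 1;0 0 0 0 0 0 1;0 0 0 0 0 0 1;0 0 -0.03 0 0 0 1;0 0 -0.04 0 0 0 1")

```text
time: 14.52
tool_pos: [0.643, -0.0096, 0.1164]
tool_rot: [0.707, 0.707, -0.002, -0.002]
force: [0.3, 0.8, 1.1]
opening: 0.0844
grasp_force: 0.0
```

>>> move_arm(deltas="0 0 -0.035 0 0 0 1;-0.002 -0.01 -0.03 0 0 0 1;-0.007 -0.032 0 0 0 0 1;-0.008 -0.036 0 0 0 0 1;-0.008 -0.036 0 0 0 0 1;-0.008 -0.036 0 0 0 0 1;-0.008 -0.034 0 0 0 0 1;-0.0045 -0.019 0 0 0 0 1;0 0 0 0 0 0 1;0 0 0 0 0 0 1")

```text
time: 15.35
tool_pos: [0.4415, -0.0554, 0.1841]
tool_rot: [0.707, 0.707, 0.0, 0.001]
force: [0.6, -0.1, 0.2]
opening: 0.0949
grasp_force: 0.0
```

```bash
python3 - <<'E'
from h import *
print(observe()['tool_pos']);look("wrist","w5")
E
```

```text
[ 0.44145975 -0.05543692  0.18408292]
[467. 231.] 4022.5 [ 0.6368 -0.1012] 0.0014 [0.077 0.077]
[282. 202.] 3199.0 [ 0.4361 -0.0762] 0.0073 [0.065 0.066]
[478. 146.] 4218.5 [ 0.6438 -0.0114] 0.0015 [0.067 0.076]
[482.  50.] 3515.5 [0.6455 0.079 ] 0.0019 [0.051 0.074]
red [279. 205.] 2962.0 [ 0.4401 -0.0566] 0.0011 [0.053 0.054]
white [537. 159.] 1882.0 [ 0.6476 -0.0122] 0.0029 [0.033 0.048]
```

View pics/w5.png

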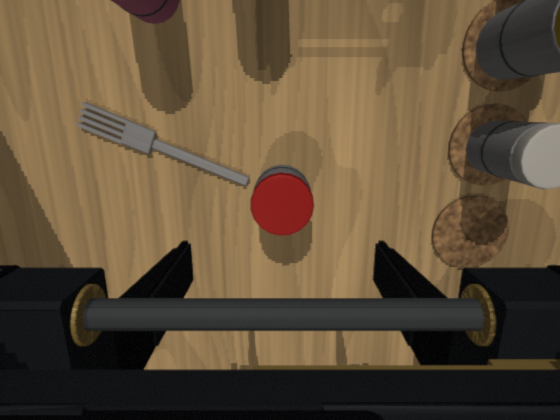

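White is centred on c, and the red lid is at (282,204) under the gripper. The fork tip at (247,181) is close by, so I'll keep the fingertips about 24 mm up.

>>> move_arm(deltas="0 0 0.038 0 0 0 1;0 0 0.04 0 0 0 1;0 0 0.04 0 0 0 1;0 0 0.03 0 0 0 1;0 0 0.01 0 0 0 1;0 0 0 0 0 0 0.3;0 0 0 0 0 0 0.3;0 0 0 0 0 0 0.3;0 0 0 0 0 0 0.3;0 0 0 0 0 0 0.3")

```text
time: 16.23
tool_pos: [0.4423, -0.0553, 0.0264]
tool_rot: [0.707, 0.707, 0.001, 0.001]
force: [-0.1, -0.2, 1.0]
opening: 0.0671
grasp_force: 0.0
```

>>> move_arm(deltas="0 0 0 0 0 0 0.3;0 0 0 0 0 0 0.3;0 0 0 0 0 0 0.3;0 0 -0.03 0 0 0 0.3;0 0 -0.04 0 0 0 0.3;0 0 -0.04 0 0 0 0.3;-0.0046 0.02 0 0 0 0 0.3;-0.0078 0.034 0 0 0 0 0.3;-0.0078 0.034 0 0 0 0 0.3;-0.0078 0.034 0 0 0 0 0.3")

```text
time: 17.07
tool_pos: [0.5649, -0.0834, 0.1363]
tool_rot: [0.707, 0.707, 0.0, 0.001]
force: [-0.5, -0.5, -2.8]
opening: 0.0559
grasp_force: 20.0
```

>>> move_arm(deltas="-0.007 0.03 0 0 0 0 0.3;-0.0055 0.024 0 0 0 0 0.3;-0.003 0.014 0 0 0 0 0.3;-0.0015 0.0065 0 0 0 0 0.3;0 0 0.025 0 0 0 0.3;0 0 0.038 0 0 0 0.3;0 0 0.026 0 0 0 0.3;0 0 0.0105 0 0 0 0.3;0 0 0.003 0 0 0 0.3;0 0 0 0 0 0 0.3")

```text
time: 17.9
tool_pos: [0.638, -0.1001, 0.0332]
tool_rot: [0.707, 0.707, -0.0, -0.0]
force: [0.5, 0.3, -1.7]
opening: 0.0556
grasp_force: 20.0
```

>>> move_arm(deltas="0 0 0.001 0 0 0 0.3;0 0 0.0015 0 0 0 0.3;0 0 0 0 0 0 0.3;0 0 0 0 0 0 1;0 0 0 0 0 0 1;0 0 0 0 0 0 1;0 0 0 0 0 0 1;0 0 -0.03 0 0 0 1;0 0 -0.04 0 0 0 1;0 0 -0.04 0 0 0 1")

```text
time: 18.73
tool_pos: [0.6375, -0.1, 0.1411]
tool_rot: [0.707, 0.707, -0.001, -0.001]
force: [0.1, 0.1, 0.7]
opening: 0.0936
grasp_force: 0.0
```

>>> move_arm(deltas="0 -0.01 -0.04 0 0 0 1;0.02 -0.02 -0.02 0 0 0 1;0.03 -0.02 -0.02 0 0 0 1;0.03 -0.02 -0.02 0 0 0 1;0.03 -0.02 0 0 0 0 1;0.03 -0.02 0 0 0 0 1;0.03 -0.02 0 0 0 0 1;0.02 -0.01 0 0 0 0 1;0 0 0 0 0 0 1;0 0 0 0 0 0 1")

```text
time: 19.57
tool_pos: [0.4977, 0.0907, 0.2409]
tool_rot: [0.706, 0.708, 0.0, 0.0]
force: [0.5, 0.2, 0.1]
opening: 0.0952
grasp_force: 0.0
```

```bash
python3 - <<'E'
from h import *
print(observe()['tool_pos'],observe()['force']);look("wrist","w6")
for n in("scene","side"): cv2.imwrite(f"pics/{n}1.png",camera(n))
E
```

```text
[0.49774677 0.09067205 0.24090507] [0.50503605 0.17821371 0.11354677]
[394. 349.] 1027.5 [ 0.6652 -0.1421] 0.0116 [0.058 0.055]
red [393. 348.] 826.5 [ 0.6383 -0.103 ] 0.0063 [0.046 0.043]
yellow [452. 215.] 3285.5 [0.6471 0.0785] 0.0007 [0.059 0.058]
blue [491. 108.] 4194.5 [0.6518 0.1686] 0.0008 [0.056 0.051]
white [439. 282.] 313.0 [ 0.6434 -0.0142] 0.0034 [0.031 0.028]
```

View pics/w6.png

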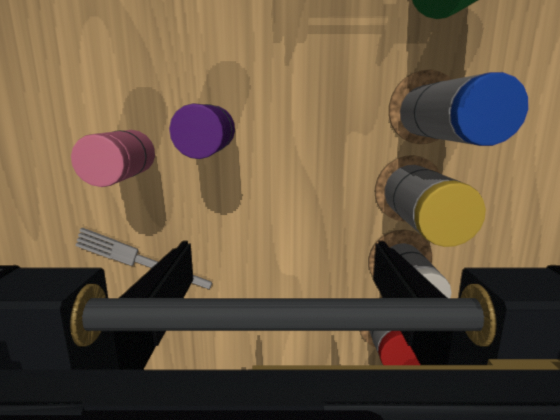

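View pics/scene1.png

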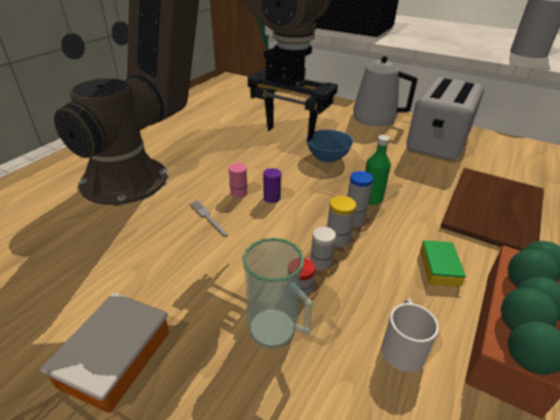

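All four tins stand on their coasters within about 5 mm by the lid fits. In the scene view the pitcher (273,290) and soap (378,178) have not moved. The robot touches nothing.

```bash
python3 -c "
from cell import *
print(sign_off())"
```

```text
the job is handed in; nothing more can be done
None
```

I handed the job in after about 20 s of robot time, with red, white, yellow and blue standing on the coasters from pitcher to soap, centred within about 5 mm; the pitcher and soap look unmoved, and no verdict came back.

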